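# Catch the thread start of a wing cap and close the oil reservoir

## Task

The wing cap of the small oil reservoir sits loose on its slanting filler neck, its thread not yet caught. Turn the cap backward (counter-clockwise, looking down on it) until you feel it drop a few millimetres into the thread start, then turn it forward (clockwise) until it stops, fully home, and let go of it. Do not lift the cap off the neck, and do not push or knock over the dropper bottle, the flange bush and the hex nut that stand nearby.

Things in the scene. Friction and masses are not known exactly. Their poses are not given: they have to be found in the camera images.
- reservoir: Grey box tank, 130 x 110 mm and 62 mm high, on a 150 x 130 mm foot plate, fixed to the bench; brass and steel fitting near its left end, 94 mm high. A 44 mm aluminium filler neck leans 30 degrees from vertical over its right end, towards the right as the robot sees it (roughly -y, give or take 20 degrees). Origin under the tank's middle; z is the leaning neck's axis, y is level.
- neck_mouth (a point): Point on the neck's axis at the face of its 53 mm flange, 92 mm along the axis from the bench, about 80 mm above it. z is the neck's axis, up and out of the neck. Cap angle = turn of cap_bar's x from this x about this z, counter-clockwise positive: 0 is home, where a stop ends the forward turn; about 1.45 rad is the stop that ends the backward turn.
- neck_rib (a point): One of two small ribs on the rim of the neck's flange, 28 mm from the axis, on the low right side (-x of neck_mouth); the other is opposite. With the cap home its bar is in line with both ribs, and cap_bar is 48.5 mm above neck_mouth along the neck's z.
- cap_bar (a point): Centre of the upright grip bar on top of the loose aluminium wing cap: bar 48 mm long, 12 mm thick, 23 mm high, standing across the cap's axis. The point is 11.5 mm under the bar's top edge and 11.5 mm above the cap's flat top. z is the cap's axis (up), x runs along the bar, y across its thickness. The whole cap weighs 0.15 to 0.31 kg.
- cap_skirt (a point): Centre of the lower edge of the cap's fluted skirt (50 mm diameter, 36 mm high), 47.5 mm below cap_bar. The skirt hides two pins and a two-start quick thread. At the start the pins stand on the thread's flat upper face: cap_bar 59 mm above neck_mouth, cap angle 0.25 to 0.75 rad. Turned forward from there it only meets a stop. The cap has up to 0.1 rad of wobble.
- cap_top (a point): Centre of the bar's top edge. Turned backward the cap comes off the thread's end near 1.15 rad and falls by its own weight to 52 mm (cap_bar above neck_mouth), if held loosely enough to slide between the fingers. Turned forward from there it goes under the thread and sinks to 48.5 mm at angle 0. No pressing and less than 0.2 N m are needed; it stays where it is left.
- lens_fluid: Bystander: brown glass dropper bottle, 33 mm in diameter and 102 mm high, standing on the bench; origin at the centre of its underside, z up.
- bush_a: Bystander: steel flange bush, 36 mm in diameter and 30 mm high, standing on the bench; origin at the centre of its underside.
- hex_nut_0: Bystander: steel hex nut, 22 mm across flats and 13 mm high, lying on the bench; origin at the centre of its underside.
There are look-alikes about, which are no part of the job. There is more than one size of the part that bears cap_bar; the job needs the middle-sized.

How it is judged:
By the outcome, as a careful person would: the job done as asked, in the order asked, and still so for the second after the job is handed in, with the robot touching nothing.
It also fails if it takes over 35 s, if anything falls off the work surface, if the arm or the gripper's body presses on something with over 40 N, if the wrist force passes 120 N, or if a joint passes its speed limit or range.

## Robot

A 6-joint arm with a two-finger parallel gripper is mounted at the origin on a cart in front of the work surface, level with it; the furniture and walls round the work are solid. World frame = base frame: x ahead of the robot, y to its left, z up, the work surface at z = 0. Lengths are in m, angles in rad, forces in N, time in s.
With the tool pointing down it reaches from about 0.35 to 0.8 m from the base axis. Payload 7.3 kg.
Tool frame: the origin (TCP) lies at the very end of the fingers, on their centre line; the grasp point (between the pads) lies 19 mm behind it; z points along the fingers, y is the line along which they close (so a half turn about z gives the same grasp; the last joint's range is limited). The gripper opens to 85 mm and grips with 20 to 120 N. Pads are 22 mm wide; open, the fingers measure 114 mm over their backs; the gripper's body (76 mm by 85 mm) begins 54 mm behind the grasp point. The pads swing forward as they close: fully open they stand 13 mm farther back than shut.
Start: joints at [1.137, 0.342, 1.524, -0, 1.275, -0.146], TCP at [0.149, 0.503, 0.231] pointing down, gripper open.
Joint ranges: [-2.53, 2.53], [-0.77, 2.02], [0.04, 2.7], [-1, 4.14], [0.28, 2.66], [-3.11, 3.11]. Speed limits (rad/s): [2.57, 2.57, 3.14, 3.14, 3.14, 3.14].

## Interface

Orientations are given as a 3x3 rotation matrix whose columns are the frame's x, y, z axes.
In Python, from bench import * gives the robot as it stands.
- The arm moves only by the shell command python3 -m pendant 'ROWS' [FORCE]. ROWS is JSON, a list of rows, each an object of numbers: "fingers": the opening in per cent of the stroke, from 0 (shut) to 100 (fully open); "x", "y", "z": the shift along the world's x, y, z in mm; "turn": the turn about the world's z in rad. A call has exactly 5 rows; each row shifts and turns the commanded pose from where the row before left it; what a row does not reach is not made up. A row lasts 1/8 s, in which the tool goes at most 62.5 mm and 10.7 degrees, less where a joint would pass 70% of its speed; a pose out of reach is approached as far as the arm can. A call is refused whole if a number of a shift passes 62.5 or a number of a turn 0.188, either way. A call with a gripper value outside its range is refused whole. The fingers move at their own pace and stop on an object; FORCE is the grip in N (left out, the last holds). Time passes only in rows, so rows that do not move let the fingers close, or fill a call up. It gives the time, the measured TCP pose, the force, the opening and the grip force at its end, in the units of the state.
- state(): the state, without advancing time (a new reading comes with each control period).
- read_camera(name): name is "scene" or "top" or "wrist"; returns a dict with "frame" (480x640x3 uint8, red, green, blue), "fx", "fy", "cx", "cy" (pixels), "dist" ([k1, k2, p1, p2, k3] as OpenCV has them; the pictures are not rectified), "world_to_cam" (4x4, takes a point from world to camera coordinates). Camera axes: x right, y up, looking along -z (the intrinsics and any distortion apply to the point x, -y, -z); pixel columns grow to the right and rows downward; lengths in m; the calibration is good to about 2 mm. A picture is of the moment at which its call begins. There is no depth.
- job_done(): hands the job in; it is judged then, once.
The state is a dict: "clock": time; "qpos": joint angles; "dq": joint speeds; "tau": joint torques, N m; "eef_pos": TCP position; "tool_rot": TCP orientation; "wrist_force": force on the tool from outside, world axes, zero at the start; "moment": the same for the moment, N m; "finger_gap": finger opening in m; "grasp_force": force on a finger pad.
Only numpy, scipy, OpenCV 4.12 (cv2) and the standard library are available. Lean on these libraries where they do the work, as an engineer would, in place of code of your own. Each camera call takes 0.05 s, during which the arm holds its last target. There are 200 camera calls.

## Working session

There is one attempt and no reset: what is moved stays moved. The work goes in short steps, Python scripts to look and compute and a shell command to move; the robot and the scene stay as the last step left them, time stands still between calls to the robot, and variables do not carry over. Pictures are saved under pics/ and viewed, at most 10 in all, crops included, and the job is handed in when it is done.

```bash
mkdir -p pics; cat > h.py <<'E'
from bench import *
import numpy as np, cv2
def shot(n,fn=None):
    c=read_camera(n); 
    if fn: cv2.imwrite('pics/'+fn,c['frame'][:,:,::-1])
    return c
def KD(c): return np.array([[c['fx'],0,c['cx']],[0,c['fy'],c['cy']],[0,0,1.]]),np.array(c['dist'],float)
def ray(c,px):
    K,D=KD(c); u=cv2.undistortPoints(np.array([[px]],float),K,D)[0,0]
    M=np.array(c['world_to_cam']); R=M[:3,:3]; o=-R.T@M[:3,3]
    d=R.T@np.array([u[0],-u[1],-1]); return o,d/np.linalg.norm(d)
def onz(c,px,z):
    o,d=ray(c,px); return o+d*(z-o[2])/d[2]
def tri(rs):
    A=np.zeros((3,3));b=np.zeros(3)
    for o,d in rs:
        P=np.eye(3)-np.outer(d,d);A+=P;b+=P@o
    p=np.linalg.solve(A,b); return p,[np.linalg.norm((np.eye(3)-np.outer(d,d))@(p-o)) for o,d in rs]
def proj(c,P):
    M=np.array(c['world_to_cam']); q=(M[:3,:3]@np.atleast_2d(P).T).T+M[:3,3]; q=q*[1,-1,-1]
    K,D=KD(c); return cv2.projectPoints(q,np.zeros(3),np.zeros(3),K,D)[0][:,0]
E
python3 - <<'E'
from h import *
for n in('scene','top'):
    c=shot(n,n+'0.png'); M=np.array(c['world_to_cam']); print(n,c['fx'],-M[:3,:3].T@M[:3,3])
E
```

```text
scene 511.80170248199914 [-0.26059735 -0.6265745   0.59633626]
top 436.52742500262895 [ 0.38619518 -0.08117543  1.02280131]
```

View pics/scene0.png

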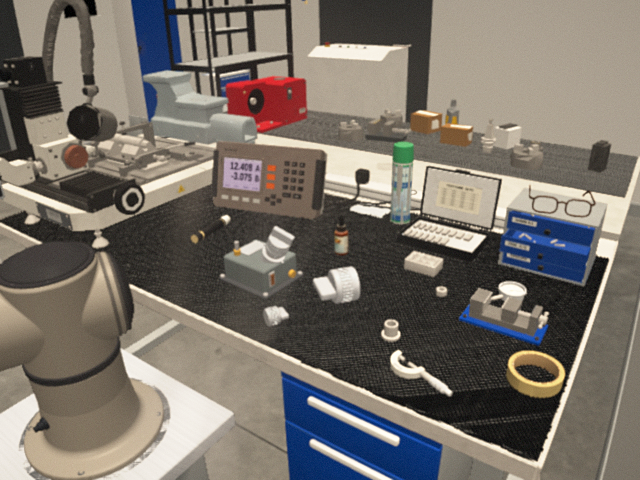

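View pics/top0.png

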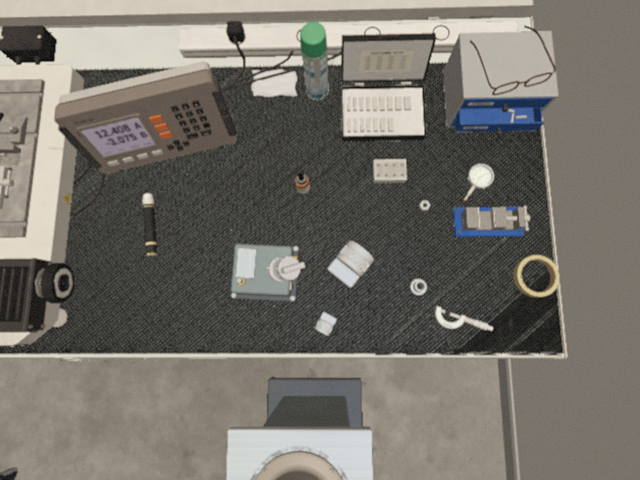

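The scene view shows the cap on the reservoir at (280,243), with the dropper bottle at (341,237), bush at (391,330) and nut at (441,291). In the top view the same items are at (288,268), (302,184), (419,287) and (425,205).

Things that could be taken for the cap (top-view pixels): the large wing cap lying at (350,264), the small one lying at (326,324), and the middle-sized one on the neck at (288,268). I choose the one on the neck and check it in one close crop.

```bash
python3 - <<'E'
from h import *
a=cv2.imread('pics/scene0.png')[215:305,215:315]; b=cv2.imread('pics/top0.png')[235:305,225:325]
a=cv2.resize(a,None,fx=4,fy=4,interpolation=cv2.INTER_CUBIC);b=cv2.resize(b,None,fx=4,fy=4,interpolation=cv2.INTER_CUBIC)
b=cv2.copyMakeBorder(b,0,80,0,0,cv2.BORDER_CONSTANT)
cv2.imwrite('pics/crop.png',np.hstack([a,b]))
c=shot('top')
for p in [(288,268),(265,271)]: print(onz(c,p,.12),onz(c,p,.062))
for p in [(233,296),(236,246),(298,249),(295,298)]: print(onz(c,p,.01))
E
```

```text
[0.49487211 0.01455106 0.12      ] [0.50185401 0.02070096 0.062     ]
[0.48884288 0.06253735 0.12      ] [0.49543742 0.0717701  0.062     ]
[0.44355976 0.15323704 0.01      ]
[0.56112642 0.15031583 0.01      ]
[0.55296318 0.00315809 0.01      ]
[0.43847058 0.00915669 0.01      ]
```

View pics/crop.png

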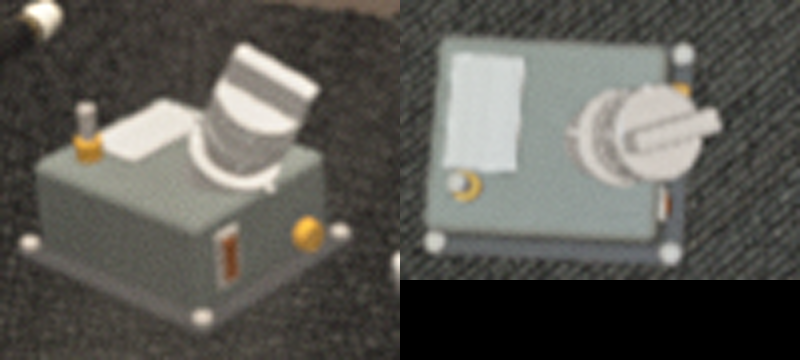

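The crop confirms the choice: the middle-sized cap sits loose on the leaning neck. In the top view its bar runs from (283,270.5) to (305,265). In the scene view it runs from (276,226) to (294.5,238). One rib shows at top (267.5,268) and one at scene (282.5,262).

```bash
python3 - <<'E'
from h import *
s=shot('scene');t=shot('top')
hi=tri([ray(t,(283,270.3)),ray(s,(276,226.5))]); lo=tri([ray(t,(304.7,265)),ray(s,(294,238))])
print(hi,lo,np.linalg.norm(hi[0]-lo[0]))
m=(hi[0]+lo[0])/2; d=hi[0]-lo[0]
L=np.array([-.045,-.999,0]); z=L*.5+np.array([0,0,.866]); x=np.array([0,0,.5])-L*.866; y=np.cross(z,x)
print('top mid',m,'mouth',m-z*.0705,'angle',np.arctan2(d@y,d@x),d@z, 'rib',m-z*.0705+.028*x)
mo=m-z*.0705
print(proj(t,[mo+.028*x,mo-.028*x]),proj(s,[mo+.028*x,mo-.028*x]))
print('bottle,bush,nut',onz(t,(302,190),0),onz(t,(419,287),.02),onz(t,(425,205),.01))
E
```

```text
(array([0.48848471, 0.02011839, 0.14654859]), [np.float64(0.0022133582038521885), np.float64(0.002213358203852233)]) (array([ 0.50023475, -0.02055135,  0.12530599]), [np.float64(9.802378334238764e-05), np.float64(9.802378334254313e-05)]) 0.04736390428687877
top mid [ 4.94359729e-01 -2.16478351e-04  1.35927291e-01] mouth [0.49594598 0.03499827 0.07487429] angle 0.2907156005070518 -0.0016540686398355323 rib [0.49703714 0.05922202 0.08887429]
[[268.86553897 268.83068295]
 [292.48047124 271.17904631]] [[265.29372352 244.91501198]
 [282.47856724 262.03273761]]
bottle,bush,nut [ 0.70037386 -0.00460224  0.        ] [ 0.46190041 -0.27431188  0.02      ] [ 0.65704773 -0.298737    0.01      ]
```

```bash
python3 - <<'E'
from h import *
s=state(); print(np.round(s['tool_rot'],3).tolist(),s['finger_gap'],s['eef_pos'],s['clock'])
E
python3 -m pendant '[{"x":34,"y":-51,"z":5},{"x":34,"y":-51,"z":5},{"x":34,"y":-51,"z":0},{"x":34,"y":-51,"z":0},{"x":34,"y":-51,"z":0}]'
```

```text
[[-0.959, 0.284, -0.0], [0.284, 0.959, -0.001], [0.0, -0.001, -1.0]] 0.08506769925462451 [0.1489358  0.50328582 0.23100886] 0.25invalid input
```

```bash
python3 -m pendant '[{"fingers":100,"x":34,"y":-51,"z":5,"turn":-0.16},{"fingers":100,"x":34,"y":-51,"z":5,"turn":-0.16},{"fingers":100,"x":34,"y":-51,"z":0,"turn":-0.16},{"fingers":100,"x":34,"y":-51,"z":0,"turn":-0.16},{"fingers":100,"x":34,"y":-51,"z":0,"turn":-0.16}]' 20
```

```text
clock: 0.88
eef_pos: [0.3198, 0.2468, 0.2415]
tool_rot: [[-0.46, 0.888, 0.001], [0.888, 0.46, 0.0], [-0.0, 0.001, -1.0]]
wrist_force: [1.1, 0.3, 0.4]
finger_gap: 0.0852
grasp_force: 0.0
```

```bash
python3 -m pendant '[{"fingers":60,"x":35,"y":-50,"z":0,"turn":-0.1},{"fingers":60,"x":35,"y":-50,"z":0,"turn":-0.1},{"fingers":60,"x":35,"y":-50,"z":0,"turn":0},{"fingers":60,"x":35,"y":-49,"z":0,"turn":0},{"fingers":60,"x":35,"y":-48,"z":0,"turn":0}]' 20
python3 - <<'E'
from h import *
c=shot('wrist'); M=np.array(c['world_to_cam']); print(state()['eef_pos'],-M[:3,:3].T@M[:3,3])
im=c['frame'][:,:,::-1]
cv2.imwrite('pics/w1.png',im)
np.save('w1.npy',c,allow_pickle=True)
L=np.array([-.045,-.999,0]); z=L*.5+np.array([0,0,.866])
print(proj(c,[[.4885,.020,.1465],[.5002,-.0206,.1253]]))
E
```

```text
clock: 1.5
eef_pos: [0.4949, -0.0005, 0.2414]
tool_rot: [[-0.279, 0.96, 0.0], [0.96, 0.279, 0.0], [0.0, 0.0, -1.0]]
wrist_force: [0.7, 0.3, 0.5]
finger_gap: 0.0511
grasp_force: 0.0
[ 0.49873319 -0.00602     0.24106441] [0.47509577 0.06445317 0.38247062]
[[320.60000635 216.01283023]
 [320.39481095 262.02023659]]
```

View pics/w1.png

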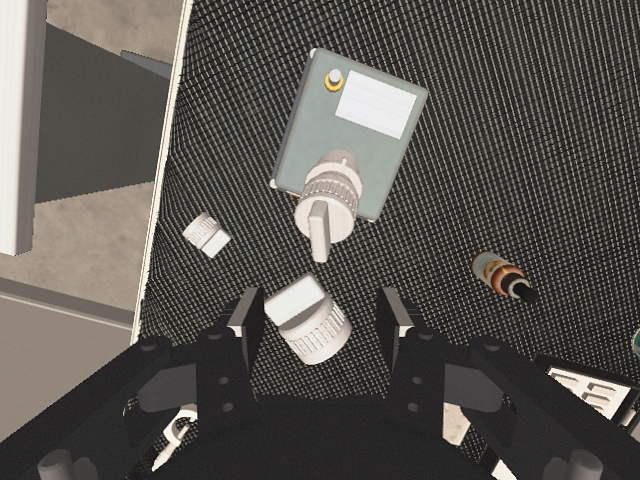

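The wrist view shows the cap below, with its bar top from about (319,204) to (320,260), in line between the fingers. The large loose cap is at (310,320), the small one at (205,235) and the bottle at (500,275). I enlarge the bar to refine it.

```bash
python3 - <<'E'
from h import *
a=cv2.imread('pics/w1.png')[140:280,270:380]
cv2.imwrite('pics/w1c.png',cv2.resize(a,None,fx=4,fy=4,interpolation=cv2.INTER_CUBIC))
E
```

```text
(no output)
```

View pics/w1c.png

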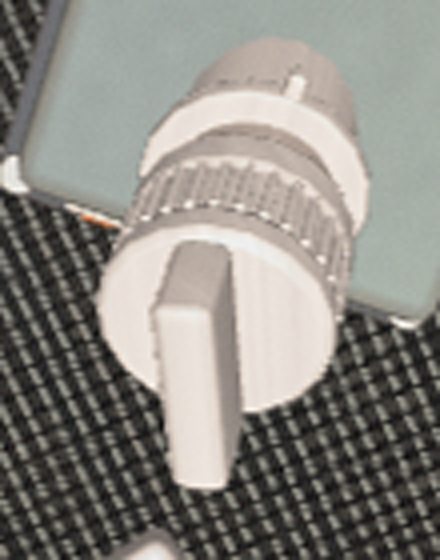

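The bar's top face runs from (316,216.5) to (320,261.5) in the wrist view, with a rib at (344,161). This agrees with the earlier estimate to about 2 mm.

```bash
python3 - <<'E'
from h import *
w=np.load('w1.npy',allow_pickle=True).item()
s=shot('scene');t=shot('top')
hi=tri([ray(t,(283,270.3)),ray(s,(276,226.5)),ray(w,(316,216.5))]); lo=tri([ray(t,(304.7,265)),ray(s,(294,238)),ray(w,(320,261.5))])
print(hi,lo,np.linalg.norm(hi[0]-lo[0]))
m=(hi[0]+lo[0])/2; d=hi[0]-lo[0]
L=np.array([-.045,-.999,0]); z=L*.5+np.array([0,0,.866]); x=np.array([0,0,.5])-L*.866; y=np.cross(z,x)
print('mid',m,'mouth',m-z*.0705,'angle',np.arctan2(d@y,d@x),d@z,'yaw',np.degrees(np.arctan2(d[1],d[0])))
mo=m-z*.0705; print(proj(w,[mo+.028*x]),w['fx'])
st=state();print(st['eef_pos'],st['clock'])
E
```

```text
(array([0.48693475, 0.01927991, 0.1476175 ]), [np.float64(0.002388973136138259), np.float64(0.0026044345313683973), np.float64(0.0015959103526410503)]) (array([ 0.50007127, -0.02047746,  0.1252597 ]), [np.float64(0.0002734727316761591), np.float64(9.651431422106245e-05), np.float64(0.00035242310070604836)]) 0.047466700273403495
mid [ 0.49350301 -0.00059878  0.1364386 ] mouth [0.49508926 0.03461597 0.0753856 ] angle 0.31957198616900245 -0.00020137486799522725 yaw 108.2844436122857
[[341.79475063 162.66873106]] 333.32909298841935
[ 0.49491705 -0.00080332  0.24064632] 1.65
```

```bash
python3 -m pendant '[{"fingers":30,"x":0,"y":0,"z":-40,"turn":0.03},{"fingers":26,"x":0,"y":1,"z":-40,"turn":0},{"fingers":26,"x":0,"y":0,"z":-18,"turn":0},{"fingers":26,"x":0,"y":0,"z":-10,"turn":0},{"fingers":24,"x":0,"y":0,"z":-5,"turn":0}]' 20
python3 - <<'E'
from h import *
s=shot('scene'); st=state(); print(st['eef_pos'],st['wrist_force'],st['finger_gap'])
a=s['frame'][185:285,220:340,::-1]; cv2.imwrite('pics/s2.png',cv2.resize(a,None,fx=5,fy=5,interpolation=cv2.INTER_CUBIC))
E
```

```text
clock: 2.28
eef_pos: [0.4939, 0.003, 0.1284]
tool_rot: [[-0.309, 0.951, 0.0], [0.951, 0.309, 0.0], [-0.0, 0.0, -1.0]]
wrist_force: [-0.2, 0.9, 0.1]
finger_gap: 0.02
grasp_force: 0.0
[0.493821   0.00290347 0.12809432] [ 0.39361822 -0.22357216 -0.08279966] 0.020573362592703665
```

View pics/s2.png

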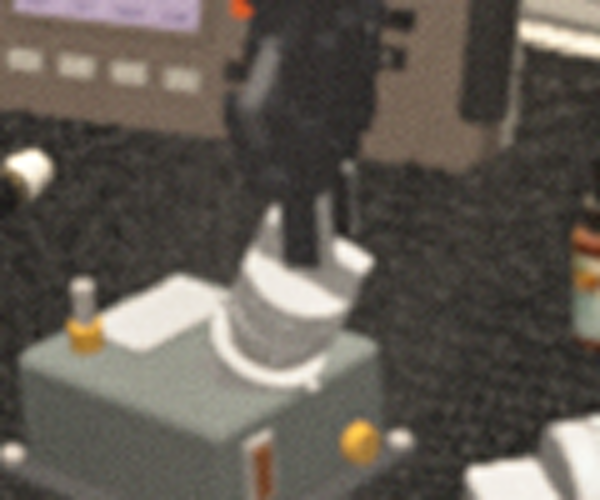

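The near finger stands against the bar's face at (300,235), with its tip just above the cap's flat top and no contact force. Now I turn backward.

```bash
python3 -m pendant '[{"fingers":22,"x":0,"y":0,"z":0,"turn":0.13},{"fingers":22,"x":0,"y":0,"z":0,"turn":0.13},{"fingers":22,"x":0,"y":0,"z":0,"turn":0.13},{"fingers":22,"x":0,"y":0,"z":1,"turn":0.13},{"fingers":22,"x":0,"y":0,"z":1,"turn":0.13}]' 20
python3 -c "
from h import *
s=state();print(s['wrist_force'],s['moment'],s['eef_pos'])"
```

```text
clock: 2.95
eef_pos: [0.4945, 0.0025, 0.1312]
tool_rot: [[-0.823, 0.567, 0.002], [0.567, 0.823, -0.0], [-0.002, 0.001, -1.0]]
wrist_force: [0.9, 0.1, -1.5]
finger_gap: 0.0191
grasp_force: 0.9
[ 0.88805498  0.14467197 -1.47338672] [-0.05470305 -0.00936111 -0.04624471] [0.49452965 0.00249487 0.13121445]
```

```bash
python3 -m pendant '[{"fingers":22,"x":0,"y":0,"z":0,"turn":0.12},{"fingers":22,"x":0,"y":0,"z":0,"turn":0.12},{"fingers":22,"x":0,"y":0,"z":0,"turn":0.12},{"fingers":22,"x":0,"y":0,"z":0,"turn":0.12},{"fingers":22,"x":0,"y":0,"z":0,"turn":0.0}]' 20
python3 - <<'E'
from h import *
s=state();print(s['wrist_force'],s['moment'])
s=shot('scene'); 
a=s['frame'][185:285,220:340,::-1]; cv2.imwrite('pics/s3.png',cv2.resize(a,None,fx=5,fy=5,interpolation=cv2.INTER_CUBIC))
E
```

```text
clock: 3.58
eef_pos: [0.495, 0.0026, 0.1314]
tool_rot: [[-0.992, 0.129, 0.003], [0.129, 0.992, 0.0], [-0.003, 0.0, -1.0]]
wrist_force: [0.9, 1.1, 1.2]
finger_gap: 0.0186
grasp_force: 2.7
[0.87758232 1.14509968 1.18807644] [ 0.17207931 -0.29787173 -0.01597477]
```

View pics/s3.png

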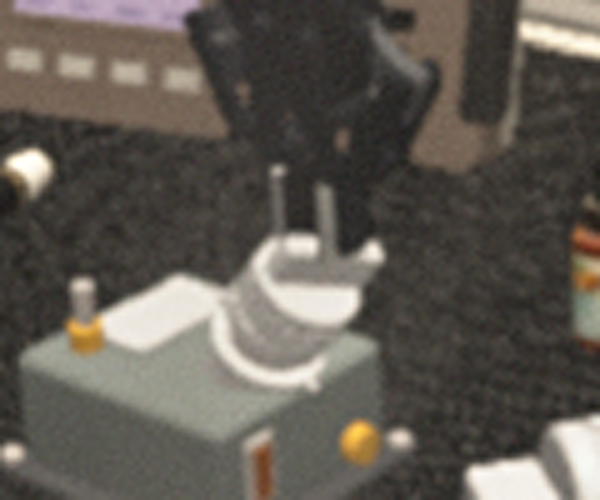

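The bar has turned (right end at (378,252)), still held between the fingers, and the drop cannot be seen yet. I keep turning backward.

```bash
python3 -m pendant '[{"fingers":22,"x":0,"y":0,"z":0,"turn":0.1},{"fingers":22,"x":0,"y":0,"z":0,"turn":0.1},{"fingers":22,"x":0,"y":0,"z":0,"turn":0.08},{"fingers":22,"x":0,"y":0,"z":0,"turn":0.0},{"fingers":26,"x":0,"y":0,"z":0,"turn":0.0}]' 20
python3 - <<'E'
from h import *
s=state();print(s['wrist_force'],s['moment'])
s=shot('scene'); w=shot('wrist')
a=s['frame'][195:275,235:325,::-1]; b=w['frame'][130:330,250:400,::-1]
r=lambda i,f:cv2.resize(i,None,fx=f,fy=f,interpolation=cv2.INTER_CUBIC)
cv2.imwrite('pics/s4.png',np.hstack([r(a,5),cv2.resize(b,(300,400),interpolation=cv2.INTER_CUBIC)]))
np.save('w4.npy',w,allow_pickle=True)
E
```

```text
clock: 4.25
eef_pos: [0.4954, 0.0029, 0.1314]
tool_rot: [[-0.989, -0.149, 0.004], [-0.149, 0.989, 0.001], [-0.004, 0.0, -1.0]]
wrist_force: [3.2, 3.2, 3.8]
finger_gap: 0.0222
grasp_force: 3.5
[3.23084504 3.22877276 3.77250788] [ 0.69751759 -0.60555006 -0.06613805]
```

View pics/s4.png

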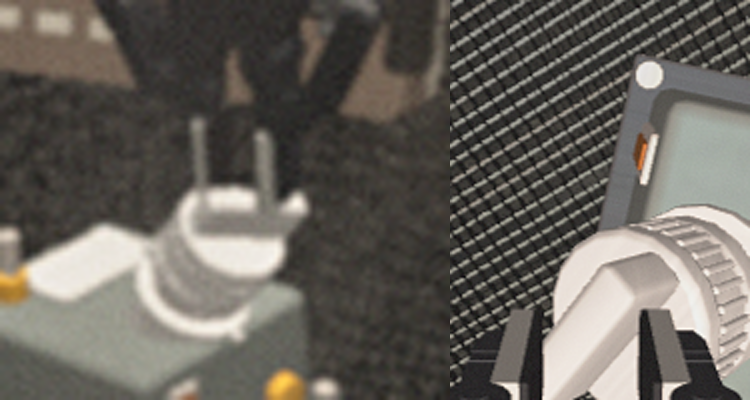

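The scene half shows the bar's right end at about (300,205) in the crop. The wrist half shows the bar's left top edge from px (329,261) to (297.5,307.5), still about 38° behind the fingers. I work out its yaw.

```bash
python3 - <<'E'
from h import *
w=np.load('w4.npy',allow_pickle=True).item()
for zz in(.130,.138):
  for p,q in [((329,261),(297.5,307.5)),((342.5,275),(310,322.5))]:
    a,b=onz(w,p,zz),onz(w,q,zz); d=a-b; yaw=np.arctan2(d[1],d[0])%np.pi; th=yaw-np.radians(87.4)
    print(a,b,np.degrees(yaw),np.arctan2(np.sin(th)*.866,np.cos(th)))
# scene: bar right end apparent
E
```

```text
[0.47378422 0.00238291 0.13      ] [ 0.49880165 -0.00861376  0.13      ] 156.27161063885436 1.1510799539258798
[0.47951932 0.00953366 0.13      ] [ 0.50571322 -0.00168977  0.13      ] 156.80607781072985 1.1614145966298948
[0.47109857 0.0017496  0.138     ] [ 0.49470864 -0.00862845  0.138     ] 156.27161063885436 1.1510799539258798
[0.47651104 0.00849808 0.138     ] [ 0.50123139 -0.00209397  0.138     ] 156.80607781072985 1.1614145966298948
```

```bash
python3 -m pendant '[{"fingers":24,"x":0,"y":0,"z":1,"turn":0.1},{"fingers":24,"x":0,"y":0,"z":0,"turn":0.1},{"fingers":24,"x":0,"y":0,"z":0,"turn":0.1},{"fingers":24,"x":0,"y":0,"z":0,"turn":0.0},{"fingers":24,"x":0,"y":0,"z":0,"turn":0.0}]' 20
python3 - <<'E'
from h import *
s=state();print(s['wrist_force'],s['moment'])
E
python3 -m pendant '[{"fingers":30,"x":0,"y":0,"z":0,"turn":0},{"fingers":36,"x":0,"y":0,"z":0,"turn":-0.1},{"fingers":40,"x":0,"y":0,"z":0,"turn":-0.1},{"fingers":40,"x":0,"y":0,"z":0,"turn":0.0},{"fingers":40,"x":0,"y":0,"z":0,"turn":0.0}]' 20
python3 - <<'E'
from h import *
s=state();print(s['wrist_force'],s['moment'])
s=shot('scene'); w=shot('wrist')
a=s['frame'][195:275,235:325,::-1]; b=w['frame'][130:330,250:400,::-1]
r=lambda i,f:cv2.resize(i,None,fx=f,fy=f,interpolation=cv2.INTER_CUBIC)
cv2.imwrite('pics/s5.png',np.hstack([r(a,5),cv2.resize(b,(300,400),interpolation=cv2.INTER_CUBIC)]))
np.save('w5.npy',w,allow_pickle=True)
E
```

```text
clock: 4.97
eef_pos: [0.4973, 0.0041, 0.133]
tool_rot: [[-0.901, -0.434, 0.008], [-0.434, 0.901, 0.003], [-0.009, -0.001, -1.0]]
wrist_force: [9.7, 10.3, 4.3]
finger_gap: 0.0208
grasp_force: 9.2
[ 9.65816816 10.30761655  4.25043568] [ 1.82708784 -1.66345518 -0.26265741]
clock: 5.6
eef_pos: [0.4937, 0.0023, 0.1312]
tool_rot: [[-0.968, -0.251, -0.001], [-0.251, 0.968, -0.0], [0.001, 0.0, -1.0]]
wrist_force: [0.7, 0.2, 0.0]
finger_gap: 0.0344
grasp_force: 0.0
[0.72946516 0.17597313 0.04830358] [-0.04420793  0.01468174  0.034986  ]
```

View pics/s5.png

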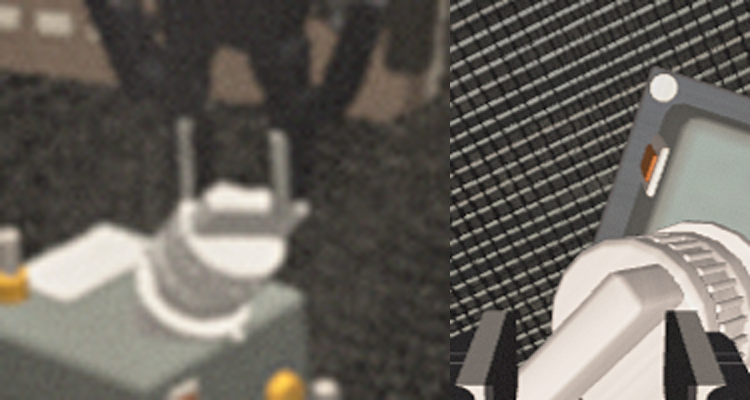

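The fingers are open and clear of the bar, which has turned further. In the wrist crop its end corners are at (625,270) and (650,305), and the scene crop shows the bar's right end at (303,208). I compare this with where the parts would project for each seating height.

```bash
python3 - <<'E'
from h import *
w=np.load('w5.npy',allow_pickle=True).item(); s=shot('scene')
L=np.array([-.045,-.999,0]); z=L*.5+np.array([0,0,.866]); x=np.array([0,0,.5])-L*.866; y=np.cross(z,x)
mo=np.array([.4951,.0346,.0754])
f=lambda c,P: proj(c,P)
for h in(.059,.052):
  for a in(1.2,1.45):
    bx=np.cos(a)*x+np.sin(a)*y; by=np.cross(z,bx); C=mo+h*z
    P=[C+i*.024*bx+j*.006*by+.0115*z for i in(1,-1) for j in(1,-1)]
    print(h,a,'wrist',((f(w,P)-[250,130])*2+[450,0]).round().tolist(),'scene',((f(s,P)-[235,195])*5).round().tolist())
    # cap top rim extreme points
  T=C-.0115*z; rim=[T+.025*(np.cos(u)*x+np.sin(u)*y) for u in np.linspace(0,6.28,80)]; bot=[q-.036*z for q in rim]
  for n,Q in(('rim',rim),('bot',bot)):
    q=(f(s,Q)-[235,195])*5; r=(f(w,Q)-[250,130])*2+[450,0]; print(n,'scene rightmost',q[q[:,0].argmax()],'lowest',q[q[:,1].argmax()],'wrist leftmost',r[r[:,0].argmin()],'top',r[r[:,1].argmin()])
E
```

```text
0.059 1.2 wrist [[629.0, 265.0], [668.0, 306.0], [510.0, 404.0], [542.0, 442.0]] scene [[203.0, 202.0], [192.0, 180.0], [301.0, 192.0], [289.0, 171.0]]
0.059 1.45 wrist [[604.0, 253.0], [650.0, 282.0], [524.0, 425.0], [563.0, 456.0]] scene [[213.0, 212.0], [196.0, 192.0], [296.0, 181.0], [279.0, 161.0]]
rim scene rightmost [283.90175527 235.49432874] lowest [244.55795936 266.54048486] wrist leftmost [544.02145354 323.97510831] top [620.96938581 236.67105232]
bot scene rightmost [255.89180751 288.53933282] lowest [216.86557352 319.94843385] wrist leftmost [604.71032313 299.22517002] top [673.68918122 223.97570439]
0.052 1.2 wrist [[642.0, 260.0], [680.0, 299.0], [526.0, 395.0], [557.0, 432.0]] scene [[198.0, 213.0], [187.0, 192.0], [295.0, 202.0], [284.0, 182.0]]
0.052 1.45 wrist [[619.0, 249.0], [663.0, 277.0], [540.0, 415.0], [578.0, 445.0]] scene [[208.0, 223.0], [191.0, 203.0], [291.0, 192.0], [274.0, 172.0]]
rim scene rightmost [278.35960955 245.98751656] lowest [239.07606658 277.11001438] wrist leftmost [557.41194786 318.51609388] top [632.71537874 233.84280021]
bot scene rightmost [250.58472971 298.59336017] lowest [211.62233129 330.06479302] wrist leftmost [614.48983416 295.23490564] top [682.06255236 221.95903524]
```

```bash
python3 - <<'E'
from h import *
s=shot('scene'); g1=s['frame'].astype(float).mean(2); g0=cv2.imread('pics/scene0.png').astype(float).mean(2)
d=np.array([-28,53.]);d/=np.linalg.norm(d) # image direction down the neck axis
p=np.array([284.,243.])
for off in(-3,0,3):
  for g in(g0,g1):
    pts=[p+np.array([off,0])+d*k for k in np.arange(-4,22,1)]
    print(off,[int(cv2.getRectSubPix(g.astype(np.float32),(3,3),tuple(map(float,q)))[1,1]) for q in pts])
E
```

```text
-3 [134, 153, 192, 228, 234, 233, 233, 234, 216, 181, 150, 142, 145, 135, 130, 133, 137, 137, 137, 140, 136, 162, 214, 225, 196, 156]
-3 [122, 125, 144, 189, 226, 230, 230, 231, 230, 222, 192, 154, 140, 138, 135, 133, 135, 140, 141, 134, 131, 167, 216, 228, 199, 156]
0 [135, 136, 141, 169, 220, 234, 235, 236, 231, 204, 161, 131, 133, 131, 132, 132, 134, 134, 132, 126, 126, 138, 191, 227, 223, 184]
0 [123, 127, 143, 189, 226, 231, 231, 233, 232, 232, 223, 195, 152, 135, 139, 136, 136, 133, 130, 128, 130, 147, 194, 229, 226, 187]
3 [137, 136, 139, 135, 147, 191, 226, 235, 229, 203, 162, 131, 130, 133, 128, 126, 126, 127, 129, 132, 150, 186, 218, 234, 225, 193]
3 [125, 126, 146, 187, 227, 232, 233, 233, 233, 232, 227, 210, 168, 135, 139, 146, 141, 132, 126, 125, 136, 178, 218, 234, 229, 197]
```

The disc edge has moved 2.0–2.5 px down the neck's axis (2.4 px expected for 7 mm) and the flange edge has not moved, so the cap has dropped in. Now I turn forward.

```bash
python3 -m pendant '[{"fingers":30,"x":0,"y":3,"z":-3,"turn":-0.15},{"fingers":24,"x":0,"y":0,"z":-1,"turn":-0.15},{"fingers":22,"x":0,"y":0,"z":0,"turn":-0.15},{"fingers":22,"x":0,"y":0,"z":0,"turn":-0.15},{"fingers":22,"x":0,"y":0,"z":0,"turn":-0.15}]' 20
python3 - <<'E'
from h import *
s=state();print(s['moment'])
E
python3 -m pendant '[{"fingers":22,"x":0,"y":0,"z":0,"turn":-0.15},{"fingers":22,"x":0,"y":0,"z":0,"turn":-0.15},{"fingers":22,"x":0,"y":0,"z":0,"turn":-0.15},{"fingers":22,"x":0,"y":0,"z":0,"turn":-0.15},{"fingers":22,"x":0,"y":0,"z":0,"turn":-0.15}]' 20
python3 - <<'E'
from h import *
s=state();print(s['moment'])
E
```

```text
clock: 6.42
eef_pos: [0.4942, 0.0053, 0.1275]
tool_rot: [[-0.876, 0.482, 0.001], [0.482, 0.876, -0.0], [-0.0, 0.0, -1.0]]
wrist_force: [0.1, -0.1, 0.0]
finger_gap: 0.0189
grasp_force: 0.0
[ 0.05057491  0.00012412 -0.06584504]
clock: 7.05
eef_pos: [0.4942, 0.0049, 0.1278]
tool_rot: [[-0.314, 0.95, 0.001], [0.95, 0.314, -0.001], [-0.001, 0.0, -1.0]]
wrist_force: [-0.4, -1.2, 4.7]
finger_gap: 0.0187
grasp_force: 6.5
[-0.23240631  0.34404141  0.20570385]
```

```bash
python3 -m pendant '[{"fingers":22,"x":0,"y":0,"z":0,"turn":-0.1},{"fingers":22,"x":0,"y":0,"z":0,"turn":-0.1},{"fingers":22,"x":0,"y":0,"z":0,"turn":-0.1},{"fingers":22,"x":0,"y":0,"z":0,"turn":-0.1},{"fingers":22,"x":0,"y":0,"z":0,"turn":0}]' 20
python3 - <<'E'
from h import *
s=state();print(s['moment'],s['wrist_force'])
w=shot('wrist'); np.save('w6.npy',w,allow_pickle=True)
g=w['frame'].astype(float).mean(2)
E
```

```text
clock: 7.68
eef_pos: [0.4941, 0.0052, 0.1274]
tool_rot: [[0.076, 0.997, 0.0], [0.997, -0.076, -0.0], [-0.0, 0.0, -1.0]]
wrist_force: [0.3, -0.3, 1.0]
finger_gap: 0.019
grasp_force: 0.7
[-0.174348    0.00655328 -0.0162367 ] [ 0.30588791 -0.31930571  0.9626748 ]
```

```bash
python3 -m pendant '[{"fingers":20,"x":0,"y":1,"z":0,"turn":-0.08},{"fingers":20,"x":0,"y":0,"z":0,"turn":-0.08},{"fingers":20,"x":0,"y":0,"z":0,"turn":-0.08},{"fingers":20,"x":0,"y":0,"z":0,"turn":-0.08},{"fingers":20,"x":0,"y":0,"z":0,"turn":0}]' 20
python3 - <<'E'
from h import *
s=state();print(s['moment'],s['wrist_force'])
E
```

```text
clock: 8.35
eef_pos: [0.4937, 0.0065, 0.1273]
tool_rot: [[0.384, 0.923, -0.001], [0.923, -0.384, -0.0], [-0.0, -0.001, -1.0]]
wrist_force: [-1.7, -1.4, 1.6]
finger_gap: 0.0171
grasp_force: 1.5
[-0.15641828  0.23025819  0.06118921] [-1.73984709 -1.36293329  1.57372611]
```

```bash
python3 -m pendant '[{"fingers":19,"x":0,"y":0,"z":0,"turn":-0.06},{"fingers":19,"x":0,"y":0,"z":0,"turn":-0.06},{"fingers":19,"x":0,"y":0,"z":0,"turn":-0.06},{"fingers":19,"x":0,"y":0,"z":0,"turn":-0.06},{"fingers":19,"x":0,"y":0,"z":0,"turn":0}]' 20
python3 - <<'E'
from h import *
s=state();print(s['moment'],s['wrist_force'])
E
python3 -m pendant '[{"fingers":26,"x":0,"y":0,"z":0,"turn":0.15},{"fingers":30,"x":0,"y":0,"z":0,"turn":0.15},{"fingers":30,"x":0,"y":0,"z":0,"turn":0.15},{"fingers":30,"x":0,"y":0,"z":0,"turn":0},{"fingers":30,"x":0,"y":0,"z":0,"turn":0}]' 20
python3 - <<'E'
from h import *
s=state();print(s['moment'],s['wrist_force'])
w=shot('wrist'); np.save('w7.npy',w,allow_pickle=True); sc=shot('scene'); np.save('s7.npy',sc,allow_pickle=True)
L=np.array([-.045,-.999,0]); z=L*.5+np.array([0,0,.866]); x=np.array([0,0,.5])-L*.866; y=np.cross(z,x)
mo=np.array([.4951,.0346,.0754])
a=sc['frame'][195:275,235:325,::-1]; b=w['frame'][130:330,250:400,::-1].copy()
r=lambda i,f:cv2.resize(i,None,fx=f,fy=f,interpolation=cv2.INTER_CUBIC)
cv2.imwrite('pics/s7.png',np.hstack([r(a,5),cv2.resize(b,(300,400),interpolation=cv2.INTER_CUBIC)]))
for h,an in((.0485,0),(.0485,.15),(.052,.3)):
    bx=np.cos(an)*x+np.sin(an)*y; by=np.cross(z,bx); C=mo+h*z
    P=[C+i*.024*bx+j*.006*by+.0115*z for i in(1,-1) for j in(1,-1)]
    print(h,an,'wrist',((proj(w,P)-[250,130])*2+[450,0]).round().tolist(),'scene',((proj(sc,P)-[235,195])*5).round().tolist())
E
```

```text
clock: 8.98
eef_pos: [0.4922, 0.0062, 0.1275]
tool_rot: [[0.592, 0.806, -0.004], [0.806, -0.592, -0.001], [-0.003, -0.002, -1.0]]
wrist_force: [-7.2, -3.8, 8.6]
finger_gap: 0.0162
grasp_force: 21.6
[-0.34695488  1.27966957  0.43805405] [-7.15981164 -3.76501939  8.58095989]
clock: 9.6
eef_pos: [0.494, 0.0065, 0.1273]
tool_rot: [[0.188, 0.982, 0.0], [0.982, -0.188, 0.0], [0.0, 0.0, -1.0]]
wrist_force: [0.4, 0.0, -0.3]
finger_gap: 0.0257
grasp_force: 0.0
[-0.05423541  0.02997034  0.01908871] [ 0.42346185  0.02856911 -0.30543143]
0.0485 0 wrist [[548.0, 288.0], [606.0, 281.0], [579.0, 404.0], [625.0, 398.0]] scene [[191.0, 170.0], [210.0, 160.0], [268.0, 245.0], [286.0, 235.0]]
0.0485 0.15 wrist [[532.0, 294.0], [588.0, 281.0], [594.0, 403.0], [639.0, 394.0]] scene [[187.0, 175.0], [203.0, 162.0], [275.0, 243.0], [290.0, 230.0]]
0.052 0.3 wrist [[518.0, 314.0], [571.0, 297.0], [609.0, 414.0], [653.0, 401.0]] scene [[187.0, 175.0], [200.0, 160.0], [283.0, 235.0], [295.0, 219.0]]
```

View pics/s7.png

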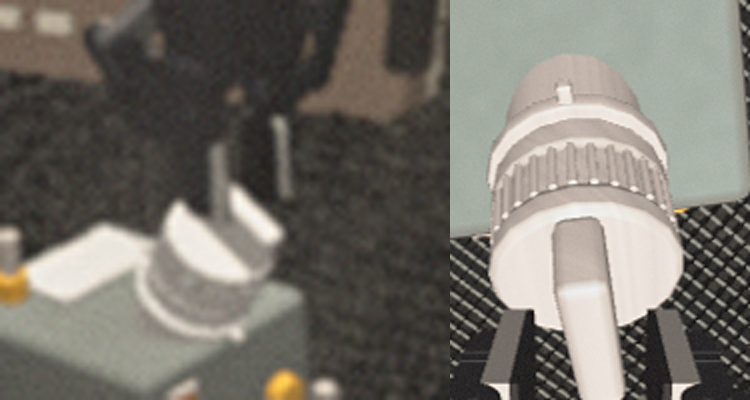

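The wrist crop shows the bar's upper end corners at (556,288) and (608,283), against (548,288) and (606,281) predicted for home. It is in line with the rib at (565,92), and the turn ended against a firm stop at 0.44 N m. I lift straight off and check the height.

```bash
python3 -m pendant '[{"fingers":40,"x":0,"y":0,"z":0,"turn":0},{"fingers":40,"x":0,"y":0,"z":10,"turn":0},{"fingers":40,"x":0,"y":0,"z":40,"turn":0},{"fingers":40,"x":0,"y":0,"z":50,"turn":0},{"fingers":40,"x":0,"y":0,"z":0,"turn":0}]' 20
python3 - <<'E'
from h import *
s=shot('scene'); w=shot('wrist'); g1=s['frame'].astype(float).mean(2); g0=cv2.imread('pics/scene0.png').astype(float).mean(2)
d=np.array([-28,53.]);d/=np.linalg.norm(d); p=np.array([284.,243.])
for off in(-9,-6,-3,0):
  for g in(g0,g1):
    print(off,[int(g[int(round(q[1])),int(round(q[0]))]) if 0 else int(cv2.getRectSubPix(g.astype(np.float32),(3,3),tuple(map(float,q)))[1,1]) for q in [p+np.array([off,0])+d*k for k in range(-2,16)]])
L=np.array([-.045,-.999,0]); z=L*.5+np.array([0,0,.866]); x=np.array([0,0,.5])-L*.866
mo=np.array([.4951,.0346,.0754])
P=proj(w,[mo+.028*x,mo+.060*z+.024*x,mo+.060*z-.024*x]);print(P)
np.save('w8.npy',w,allow_pickle=True)
# bar top face in wrist: bright mask near predicted bar
hsv=w['frame'].astype(int); br=(hsv.min(2)>215).astype(np.uint8)
for r in range(int(P[1,1])-6,int(P[2,1])+6,5):
    c=int(P[1,0]); print(r,[int(v) for v in w['frame'][r,c-16:c+17:2].mean(1)])
E
```

```text
clock: 10.32
eef_pos: [0.4962, 0.0062, 0.2319]
tool_rot: [[0.186, 0.983, 0.009], [0.983, -0.186, -0.001], [0.0, 0.009, -1.0]]
wrist_force: [0.9, 0.8, -0.3]
finger_gap: 0.0342
grasp_force: 0.0
-9 [233, 232, 233, 227, 202, 157, 135, 137, 134, 130, 132, 139, 147, 136, 126, 124, 150, 199]
-9 [217, 232, 234, 233, 232, 233, 228, 201, 160, 138, 149, 139, 136, 140, 149, 149, 142, 157]
-6 [230, 234, 232, 232, 231, 217, 181, 145, 138, 138, 131, 129, 134, 139, 136, 129, 125, 126]
-6 [137, 169, 216, 232, 235, 234, 235, 233, 219, 181, 147, 136, 133, 130, 135, 144, 148, 143]
-3 [192, 228, 234, 233, 233, 234, 216, 181, 150, 142, 145, 135, 130, 133, 137, 137, 137, 140]
-3 [139, 137, 135, 159, 206, 230, 235, 236, 237, 226, 192, 147, 140, 139, 134, 131, 135, 140]
0 [141, 169, 220, 234, 235, 236, 231, 204, 161, 131, 133, 131, 132, 132, 134, 134, 132, 126]
0 [165, 141, 137, 138, 136, 155, 195, 228, 237, 233, 219, 176, 143, 139, 133, 130, 134, 140]
[[309.08833944 168.833459  ]
 [314.29495058 220.764774  ]
 [322.10313348 264.40554757]]
214 [225, 222, 222, 225, 208, 155, 177, 182, 184, 179, 179, 169, 140, 
[... 257 characters left out ...]
4, 226, 213, 171, 211, 222, 224]
234 [225, 225, 224, 223, 223, 226, 181, 208, 221, 221, 223, 224, 221, 205, 202, 222, 225]
239 [229, 225, 225, 223, 223, 224, 181, 198, 219, 222, 223, 224, 224, 209, 152, 225, 222]
244 [70, 66, 114, 55, 94, 158, 233, 182, 211, 221, 221, 224, 225, 215, 177, 91, 31]
249 [126, 82, 40, 35, 80, 142, 44, 120, 201, 219, 224, 223, 224, 221, 208, 92, 54]
254 [109, 36, 43, 116, 98, 38, 51, 54, 179, 215, 224, 222, 224, 225, 211, 133, 89]
259 [42, 42, 97, 82, 40, 40, 57, 119, 128, 204, 220, 223, 225, 223, 216, 182, 123]
264 [35, 56, 135, 35, 31, 79, 126, 43, 41, 135, 231, 227, 211, 161, 130, 56, 42]
269 [110, 90, 33, 63, 58, 88, 66, 42, 54, 84, 66, 46, 56, 76, 68, 42, 30]
```

```bash
python3 -c "
from bench import *
print(job_done())"
```

```text
the job is handed in; nothing more can be done
None
```

I turned the cap back until it dropped into the thread start, then forward to a firm stop (0.44 N m), let go of it and handed the job in at about 10.5 s. The last images put it within about 0.02 rad of home and about 10 mm lower on the neck than it started (10.5 mm expected). The arm stayed well away from the bottle, bush and nut, though I did not check them again at the end.

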